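# Put the mixed-up lids back on their Go bowls

## Robot

A 6-joint arm with a two-finger parallel gripper is mounted at the origin on the work surface. World frame = base frame: x ahead of the robot, y to its left, z up, the work surface at z = 0. Lengths are in m, angles in degrees, forces in N, time in s.
With the tool pointing down it reaches from about 0.325 to 0.9 m from the base axis. Payload 6.1 kg.
Tool frame: the origin (TCP) lies midway between the tips of the shut fingers; the grasp point (between the pads) lies 19 mm behind it; z points along the fingers, y is the line along which they close (so a half turn about z gives the same grasp; the last joint's range is limited). The gripper opens to 85 mm and grips with 20 to 120 N. Pads are 22 mm wide; open, the fingers measure 114 mm over their backs; the gripper's body (76 mm by 85 mm) begins 54 mm behind the grasp point. The pads swing forward as they close: fully open they stand 13 mm farther back than shut.
Start: joints at [57.92, 12.628, 87.462, -0, 79.91, -7.225], TCP at [0.263, 0.567, 0.231] pointing down, gripper open.
Joint ranges: [-170.65, 170.65], [-52.31, 119.04], [5.05, 147.46], [-71.25, 251.25], [11.57, 151.72], [-153.62, 153.62]. Speed limits (degrees/s): [147.25, 147.25, 172.46, 180, 180, 180].

## Interface

Orientations are given as [roll, pitch, yaw] about the fixed x, y, z axes, in that order (R = Rz(yaw) Ry(pitch) Rx(roll)).
In Python, from plant import manip gives the robot as it stands. Calls block until the motion is done:
- manip.move_ptp(position, orientation): joint-space move of the TCP to a pose.
- manip.line_to(position, feed=0.15, rotation=None, f_stop=None): straight line of the TCP; rotation=None keeps the orientation; feed is the mean speed in m/s. With f_stop (N) it stops when the force on the tool has changed by that much, and returns True; else False.
- manip.move_joints(angles): joint-space move.
- manip.let_go() and manip.grab(force=None): open the fingers fully, or close them until they stop; force is the grip in N (None keeps the last).
- manip.pause(seconds).
- manip.ik(position, orientation): joint angles nearest the present ones, or None.
- manip.get_obs(): the state.
- manip.read_camera(name): name is "scene" or "top" or "wrist"; returns a dict with "pixels" (400x640x3 uint8, blue, green, red), "range_z" (400x640 float32, m along the optical axis (not along the pixel's ray), 0 where there is no reading), "intrinsics" (3x3 intrinsics, pixels), "T" (4x4, takes a point from camera to world coordinates). Camera axes: x right, y down, z forward; pixel columns grow to the right and rows downward; lengths in m; the calibration is good to about 2 mm. A picture is of the moment at which its call begins.
A pose or a line that the arm cannot do raises manip.MotionError and nothing moves.
- manip.sign_off(): hands the job in; it is judged then, once.
The state is a dict: "time": time; "qpos": joint angles; "joint_vel": joint speeds; "effort": joint torques, N m; "ee_pos": TCP position; "eef_rot": TCP orientation; "force": force on the tool from outside, world axes, zero at the start; "moment": the same for the moment, N m; "opening": opening from 0.0 (shut) to 1.0 (fully open); "grip_force": force on a finger pad.
Only numpy, scipy, OpenCV 4.12 (cv2) and the standard library are available. Lean on these libraries where they do the work, as an engineer would, in place of code of your own. Each camera call takes 0.05 s, during which the arm holds its last target. There are 200 camera calls.

## Task

The lids of the three rough-turned Go bowls have been mixed up, so that every bowl wears the wrong one: park one lid on the empty cork mat on the way, and move the lids round until the smallest lid is on the smallest bowl, the middle one on the middle bowl and the largest on the largest. Set each lid down without dropping it, spigot up, flat on the rim and centred so that its edge follows the rim all round, and let go of it. Leave the bowls, the sanding drum, the ferrule and the dish of stones where they stand.

Things in the scene. Friction and masses are not known exactly. Their poses are not given: they have to be found in the camera images.
- small_lid: The smallest of the three pale turned wooden lid blanks: a flat round disc 92 mm in diameter and 14 mm thick with a plain round chucking spigot (the grip) 44 mm in diameter standing 30 mm up from the middle of its top; 44 mm high in all, flat underneath, about 85 g. Origin at the centre of the flat underside, z up along the spigot. At the start it lies, spigot up, centred on the rim of the middle-sized bowl.
- middle_lid: The middle-sized of the three pale turned wooden lid blanks: a flat round disc 108 mm in diameter and 14 mm thick with a plain round chucking spigot (the grip) 44 mm in diameter standing 30 mm up from the middle of its top; 44 mm high in all, flat underneath, about 115 g. Origin at the centre of the flat underside, z up along the spigot. At the start it lies, spigot up, centred on the rim of the largest bowl.
- large_lid: The largest of the three pale turned wooden lid blanks: a flat round disc 124 mm in diameter and 14 mm thick with a plain round chucking spigot (the grip) 44 mm in diameter standing 30 mm up from the middle of its top; 44 mm high in all, flat underneath, about 145 g. Origin at the centre of the flat underside, z up along the spigot. At the start it lies, spigot up, centred on the rim of the smallest bowl.
- small_bowl: The smallest of the three dark rough-turned wooden Go bowls (round, open-mouthed, loose on the shelf, 0.55 to 0.85 kg): 84 mm high to its flat rim, 134 mm across the belly, rim 92 mm in outer and 66 mm in inner diameter. Origin at the centre of its underside, z up; the rim lies 84 mm above it. Wears a lid of the wrong size at the start.
- middle_bowl: The middle-sized of the three dark rough-turned wooden Go bowls (round, open-mouthed, loose on the shelf, 0.55 to 0.85 kg): 98 mm high to its flat rim, 148 mm across the belly, rim 108 mm in outer and 82 mm in inner diameter. Origin at the centre of its underside, z up; the rim lies 98 mm above it. Wears a lid of the wrong size at the start.
- large_bowl: The largest of the three dark rough-turned wooden Go bowls (round, open-mouthed, loose on the shelf, 0.55 to 0.85 kg): 112 mm high to its flat rim, 162 mm across the belly, rim 124 mm in outer and 98 mm in inner diameter. Origin at the centre of its underside, z up; the rim lies 112 mm above it. Wears a lid of the wrong size at the start.
- cork_mat: Round cork mat, 152 mm in diameter and 6 mm thick, fixed flat on the shelf and empty at the start: the free spot. Origin at the centre of its underside, z up.
- drum: Bystander: upright sanding drum, walnut with a grey abrasive sleeve, 48 mm in diameter, 65 mm high plus a steel shank to 87 mm; loose. Origin at the centre of its underside, z up.
- ferrule: Bystander: polished brass ferrule, a ring 32 mm in diameter and 26 mm high standing on end; loose. Origin at the centre of its underside, z up.
- dish: Bystander: shallow white porcelain dish of white clamshell stones, 108 mm in diameter, 22 mm high; loose. Origin at the centre of its underside, z up.
There are look-alikes about, which are no part of the job. Leave any turquoise look-alike of the middle_bowl alone. Leave any blue look-alike of the small_lid alone.

How it is judged:
By the outcome, as a careful person would: the job done as asked, in the order asked, and still so for the second after the job is handed in, with the robot touching nothing.
It also fails if it takes over 120 s, if anything falls off the work surface, if the arm or the gripper's body presses on something with over 40 N, if the wrist force passes 120 N, or if a joint passes its speed limit or range.

## Working session

There is one attempt and no reset: what is moved stays moved. The work goes in short steps, each a Python script; the robot and the scene stay as the last script left them, time stands still between calls to the robot, and variables do not carry over. Pictures are saved under pics/ and viewed, at most 14 in all, crops included, and the job is handed in when it is done.

```bash
mkdir -p pics
python3 - <<'E'
from plant import manip
import cv2,numpy as np
for n in("top","scene"):
    c=manip.read_camera(n);cv2.imwrite(f"pics/{n}0.png",c["pixels"]);np.savez(f"pics/{n}0.npz",**c)
    print(n,c["intrinsics"].round(1).tolist(),c["T"].round(3).tolist())
o=manip.get_obs();print(o["time"],o["ee_pos"],o["eef_rot"],o["force"])
E
```

```text
top [[361.7, 0.0, 316.6], [0.0, 361.7, 202.3], [0.0, 0.0, 1.0]] [[-0.018, -0.996, 0.09, 0.393], [-1.0, 0.02, 0.019, -0.097], [-0.021, -0.09, -0.996, 1.108], [0.0, 0.0, 0.0, 1.0]]
scene [[489.4, 0.0, 320.2], [0.0, 489.4, 203.3], [0.0, 0.0, 1.0]] [[-0.203, 0.761, -0.616, 1.173], [0.979, 0.161, -0.124, 0.068], [0.005, -0.628, -0.778, 0.975], [0.0, 0.0, 0.0, 1.0]]
0.1 [0.26240441 0.56663446 0.23027427] [-1.79896640e+02 -1.31679660e-02  1.55145608e+02] [ 0.07216448 -0.41931725  0.43107209]
```

View pics/top0.png

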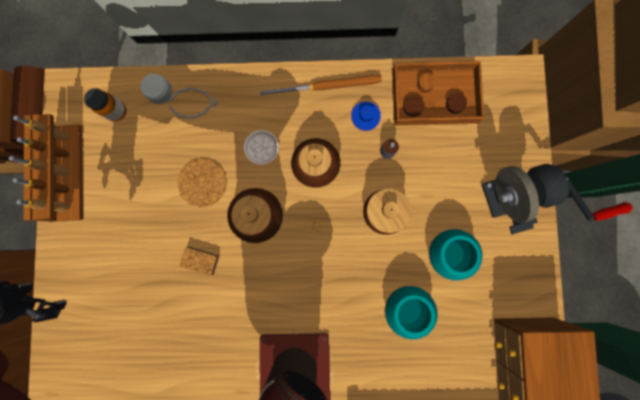

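View pics/scene0.png

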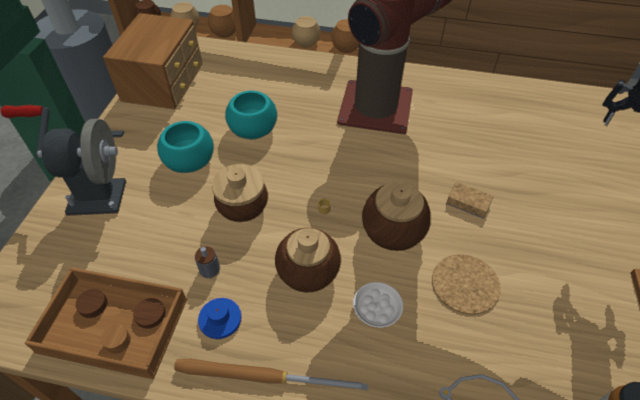

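The top view shows the large bowl with the middle lid at (255,215), the middle bowl with the small lid at (316,161), the small bowl with the large lid at (388,211) and the empty mat at (202,181). The possible mix-ups are the blue lid at (366,115), the turquoise bowls at (456,254) and (411,312), and the box contents near (435,95). In the scene view the ferrule stands at (324,206), between the bowls. The drum is at (207,262) and the dish at (378,304).

```bash
cat > h.py <<'E'
from plant import manip
import cv2,numpy as np
def world(c):
    K,T=c["intrinsics"],c["T"];d=c["range_z"];v,u=np.indices(d.shape)
    P=np.stack([(u-K[0,2])/K[0,0]*d,(v-K[1,2])/K[1,1]*d,d],-1)
    W=P@T[:3,:3].T+T[:3,3];W[d==0]=np.nan;return W
def ray(c,uv,z):
    K,T=c["intrinsics"],c["T"];r=T[:3,:3]@np.linalg.solve(K,[*uv,1]);return T[:3,3]+r*(z-T[2,3])/r[2]
def tri(obs):
    A=np.zeros((3,3));b=np.zeros(3);L=[]
    for c,uv in obs:
        K,T=c["intrinsics"],c["T"];r=T[:3,:3]@np.linalg.solve(K,[*uv,1]);r/=np.linalg.norm(r)
        M=np.eye(3)-np.outer(r,r);A+=M;b+=M@T[:3,3];L.append((M,T[:3,3]))
    X=np.linalg.solve(A,b);return X,max(np.linalg.norm(M@(X-o)) for M,o in L)
E
python3 - <<'E'
from h import *
t,s=[dict(np.load(f"pics/{n}0.npz")) for n in("top","scene")]
Wt,Ws=world(t),world(s)
for n,a,b in[("small/midbowl",(315,156),(308,238)),("mid/largebowl",(251,213),(401,191)),("large/smallbowl",(391,208),(236,176)),("mat",(202,181),(466,284)),("dish",(262,147),(378,304)),("drum",(390,148),(206,252)),("blue",(366,114),(218,312))]:
    X,e=tri([(t,a),(s,b)]);print(n,X.round(3),e.round(4),np.hypot(*X[:2]).round(3),"depth",Wt[a[1],a[0]].round(3),Ws[b[1],b[0]].round(3))
print("ferrule",Ws[206,324], ray(s,(324,202),.026))
def e(c,x0,y0,x1,y1):
    return cv2.resize(c["pixels"][y0:y1,x0:x1],(400,400),interpolation=cv2.INTER_CUBIC)
cv2.imwrite("pics/crop.png",np.hstack([e(t,310-90,190-80,310+110,190+120-80+0),e(s,200,150,400+40,350)]))
E
```

```text
small/midbowl [ 0.607 -0.074  0.138] 0.0024 0.611 depth [ 0.607 -0.076  0.139] [ 0.609 -0.071  0.142]
mid/largebowl [0.453 0.1   0.154] 0.0041 0.464 depth [0.454 0.096 0.153] [0.452 0.104 0.154]
large/smallbowl [ 0.461 -0.278  0.126] 0.0017 0.539 depth [ 0.462 -0.279  0.126] [ 0.466 -0.274  0.132]
mat [0.566 0.281 0.004] 0.0018 0.632 depth [0.566 0.278 0.006] [0.568 0.281 0.009]
dish [0.665 0.091 0.02 ] 0.0027 0.671 depth [0.665 0.089 0.02 ] [0.662 0.094 0.016]
drum [ 0.642 -0.294  0.067] 0.0004 0.706 depth [ 0.643 -0.295  0.063] [ 0.649 -0.289  0.081]
blue [ 0.757 -0.232  0.031] 0.0005 0.792 depth [ 0.753 -0.23   0.043] [ 0.763 -0.229  0.044]
ferrule [ 0.41121676 -0.07532741  0.00427322] [ 0.41572794 -0.07466399  0.026     ]
```

View pics/crop.png

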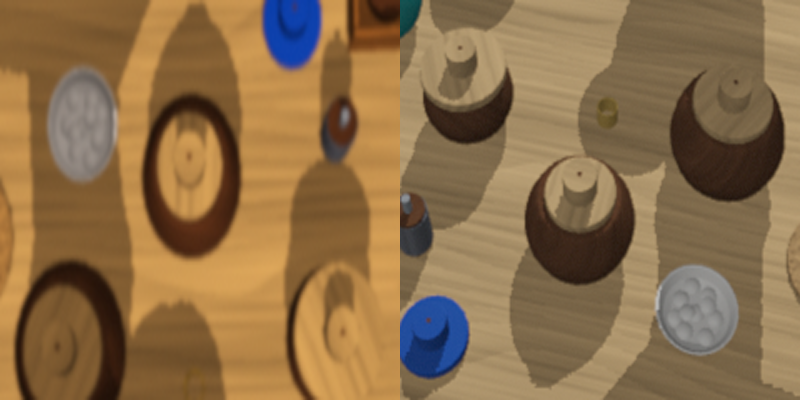

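The crop confirms the choice. The pale lids sit on the three dark bowls, and each spigot top (0.138, 0.154 and 0.126 m) agrees with the text to within 4 mm. I'll take closer looks with the wrist camera, using the same yaw throughout so that any bias cancels.

Run:
```python
from h import *
R=[180,0,90]
manip.line_to([0.263,0.567,0.34])
manip.move_ptp([.607,-.074,.142+.2],R)
manip.pause(.3)
c=manip.read_camera("wrist");cv2.imwrite("pics/w1.png",c["pixels"]);np.savez("pics/w1.npz",**c)
o=manip.get_obs();print(o["time"],o["ee_pos"],o["eef_rot"],o["qpos"]);print(c["intrinsics"].round(1),c["T"].round(3))
W=world(c);K,T=c["intrinsics"],c["T"]
p=K@(T[:3,:3].T@(np.array([.607,-.074,.142])-T[:3,3]));print(p[:2]/p[2])
```

```text
3.9 [ 0.60703593 -0.07369823  0.34199255] [ 1.79999527e+02 -8.02256097e-04  9.00270928e+01] [-1.43078114e+01  8.08361678e+00  8.09043100e+01  8.94472586e-04
  9.10118138e+01 -1.43348885e+01]
[[291.8   0.  320. ]
 [  0.  291.8 200.4]
 [  0.    0.    1. ]] [[ 1.     0.002  0.     0.608]
 [ 0.002 -0.956 -0.293  0.   ]
 [-0.     0.293 -0.956  0.484]
 [ 0.     0.     0.     1.   ]]
[319.54717477 175.66964702]
```

View pics/w1.png

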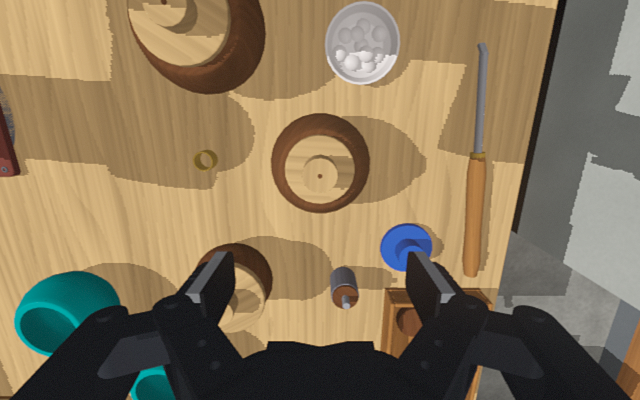

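The wrist view shows the small lid at (320,176), with a centre bore dot on its spigot, on the middle bowl. The blue look-alike is off at (406,247), and the ferrule is at (205,160). I'll fit circles to the depth slices and compare them with the dot.

```bash
cat >> h.py <<'E'
R=[180,0,90]
from scipy.optimize import least_squares
def circle(c,xy,z,r,tol=.006):
    """outer contour of the depth slice around height z near xy -> circle fit (centre, radius, height)"""
    W=world(c);m=(abs(W[...,2]-z)<tol)&(np.hypot(W[...,0]-xy[0],W[...,1]-xy[1])<r+.015)
    cs,_=cv2.findContours(m.astype(np.uint8),cv2.RETR_EXTERNAL,cv2.CHAIN_APPROX_NONE)
    p=max(cs,key=cv2.contourArea)[:,0];h=np.median(W[m][:,2])
    q=np.array([ray(c,a,h)[:2] for a in p])
    f=least_squares(lambda s:np.hypot(*(q-s[:2]).T)-s[2],[*xy,r],loss="soft_l1",f_scale=.001)
    return np.array([*f.x[:2],h]),f.x[2],np.sqrt(np.mean(f.fun**2))
def dot(c,X):
    K,T=c["intrinsics"],c["T"];p=K@(T[:3,:3].T@(X-T[:3,3]));u,v=np.round(p[:2]/p[2]).astype(int)
    g=cv2.cvtColor(c["pixels"],cv2.COLOR_BGR2GRAY)[v-5:v+6,u-5:u+6].astype(float)
    w=np.clip(np.median(g)-25-g,0,None);vv,uu=np.indices(g.shape)
    return ray(c,(u-5+(uu*w).sum()/w.sum(),v-5+(vv*w).sum()/w.sum()),X[2]) if w.sum() else None
def look(xyz,dz=.2):
    """view from a fixed place relative to the target (bias cancels)"""
    x=np.array(xyz);manip.move_ptp([x[0],x[1],x[2]+dz],R);manip.pause(.3);return manip.read_camera("wrist")
E
python3 - <<'E'
from h import *
c=dict(np.load("pics/w1.npz"))
X,r,e=circle(c,(.607,-.074),.140,.022);print("spigot",X,r,e,"dot",dot(c,X))
print("disc",circle(c,(.607,-.074),.112,.046,.004))
t=dict(np.load("pics/top0.npz"))
print("mat",circle(t,(.566,.28),.006,.076,.0035))
E
```

```text
spigot [ 0.60633469 -0.07423288  0.13871469] 0.0211689069334627 0.00039397202434106787 dot [ 0.60699402 -0.07474863  0.13871469]
disc (array([ 0.60525947, -0.07278817,  0.10896734]), np.float64(0.043205688405040396), np.float64(0.0017089904791468737))
mat (array([0.5618681 , 0.27983751, 0.00544871]), np.float64(0.07409632392363645), np.float64(0.002272108394390354))
```

```bash
cat >> h.py <<'E'
CARRY=.225
def pick(xy,base):
    """base: height of the lid's underside; TCP goes to the disc's top"""
    x,y=xy;manip.line_to([x,y,base+.075]);hit=manip.line_to([x,y,base+.0145],feed=.06,f_stop=8)
    manip.grab(40);manip.pause(.2);o=manip.get_obs();print("grip",hit,o["ee_pos"].round(4),o["opening"],o["grip_force"],o["time"])
    off=o["ee_pos"][2]-base
    manip.line_to([x,y,base+.06],feed=.08);manip.line_to([x,y,CARRY]);o=manip.get_obs();print("up",o["opening"],o["grip_force"],o["force"].round(2));return off
def place(xy,base,off):
    x,y=xy;manip.line_to([x,y,CARRY],feed=.2);manip.line_to([x,y,base+off+.015],feed=.12);manip.pause(.2)
    hit=manip.line_to([x,y,base+off-.004],feed=.015,f_stop=4);o=manip.get_obs();print("down",hit,o["ee_pos"].round(4),"base",(o["ee_pos"][2]-off).round(4),o["force"].round(2))
    manip.let_go();manip.pause(.2);manip.line_to([x,y,base+.09],feed=.1);print("t",manip.get_obs()["time"])
E
python3 - <<'E'
from h import *
off=pick((.6066,-.0745),.098);np.save("off.npy",off)
c=manip.read_camera("wrist");cv2.imwrite("pics/w2.png",c["pixels"])
E
```

```text
grip False [ 0.6069 -0.0746  0.113 ] 0.501515452814079 40.32573938369751 7.0
up 0.49774589330909147 40.68913757801056 [-0.7  -0.65 -1.1 ]
```

View pics/w2.png

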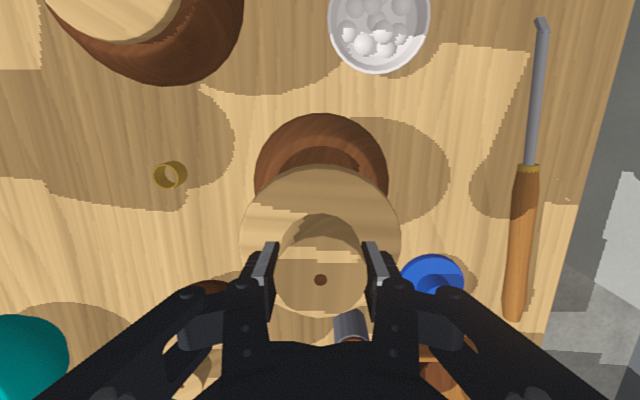

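The picture shows the small lid held level between the fingers, with its bore dot at (320,280) and the middle bowl open behind it.

Run:
```python
from h import *
off=float(np.load("off.npy"))
place((.565,.280),.006,off)
c=look((.453,.1,.156));X,r,e=circle(c,(.453,.1),.153,.022);print("mid lid",X,r,e,dot(c,X))
np.savez("pics/w3.npz",**c)
b=look((.6069,-.0746,.098));np.savez("pics/w4.npz",**b);cv2.imwrite("pics/w4.png",b["pixels"])
X,r,e=circle(b,(.6069,-.0746),.095,.054,.005);print("mid rim",X,r,e, manip.get_obs()["time"])
```

```text
down True [0.5649 0.2802 0.0247] base 0.0097 [-1.24  0.76  3.84]
t 14.5917
mid lid [0.45297483 0.10359915 0.15329882] 0.021211431062923822 0.0004142431623973416 [0.45375902 0.10304271 0.15329882]
mid rim [ 0.60689194 -0.07424368  0.0973177 ] 0.05851695263312425 0.0004468219177605765 17.5083
```

View pics/w4.png

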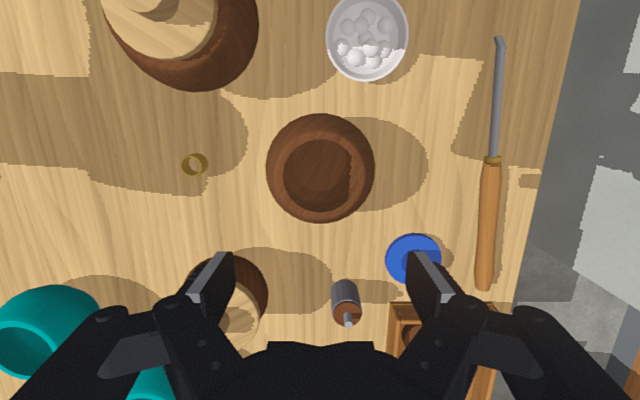

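The picture shows the open middle bowl, with its rim centred near (320,168). The 58.5 mm fit radius means the slice caught the shoulder below the rim, so I'll fit the inner rim edge (41 mm) instead.

```bash
cat >> h.py <<'E'
def rim(c,xy,z,rin,tol=.0025):
    """rim: radial profile of the highest ring, then the mouth's edge -> circle fit"""
    W=world(c);d=np.hypot(W[...,0]-xy[0],W[...,1]-xy[1])
    h=np.median(W[...,2][(d>rin+.003)&(d<rin+.010)&(abs(W[...,2]-z)<.01)])
    m=((d<rin+.012)&(W[...,2]<h-tol)).astype(np.uint8)
    m=cv2.morphologyEx(m,cv2.MORPH_OPEN,np.ones((3,3)))
    p=max(cv2.findContours(m,cv2.RETR_EXTERNAL,cv2.CHAIN_APPROX_NONE)[0],key=cv2.contourArea)[:,0]
    q=np.array([ray(c,a,h)[:2] for a in p])
    f=least_squares(lambda s:np.hypot(*(q-s[:2]).T)-s[2],[*xy,rin],loss="soft_l1",f_scale=.001)
    return np.array([*f.x[:2],h]),f.x[2],np.sqrt(np.mean(f.fun**2))
E
python3 - <<'E'
from h import *
b=dict(np.load("pics/w4.npz"))
for t in(.002,.003,.004): print(rim(b,(.6069,-.0746),.097,.041,t))
for t in(.0015,.0025): print(circle(b,(.6069,-.0746),.0985,.054,t))
W=world(b);d=np.hypot(W[...,0]-.6069,W[...,1]+.0746)
for r in range(38,62,2): print(r,np.nanpercentile(W[...,2][abs(d-r/1000)<.001],[10,50,90]).round(4))
E
```

```text
(array([ 0.60700742, -0.06821977,  0.09796438]), np.float64(0.038558041513992426), np.float64(0.0021178207101514735))
(array([ 0.60700742, -0.06821977,  0.09796438]), np.float64(0.038558041513992426), np.float64(0.0021178207101514735))
(array([ 0.60700742, -0.06821977,  0.09796438]), np.float64(0.038558041513992426), np.float64(0.0021178207101514735))
(array([ 0.60692918, -0.07559327,  0.09797209]), np.float64(0.05359798170858664), np.float64(0.0008988921732049856))
(array([ 0.60694269, -0.07539172,  0.09779214]), np.float64(0.05459231096802457), np.float64(0.0006731378730322486))
38 [0.0147 0.3794 0.3842]
40 [0.0153 0.3779 0.3819]
42 [0.3131 0.3411 0.378 ]
44 [0.098  0.3369 0.3675]
46 [0.0224 0.3411 0.3695]
48 [0.0238 0.3385 0.3688]
50 [0.0258 0.3376 0.3666]
52 [0.0272 0.3573 0.3646]
54 [0.0309 0.3424 0.3646]
56 [0.0338 0.3528 0.3653]
58 [0.0378 0.3617 0.3665]
60 [0.0893 0.3792 0.3879]
```

Run:
```python
from h import *
c=look((.565,.28,.05));np.savez("pics/w5.npz",**c);cv2.imwrite("pics/w5.png",c["pixels"])
X,r,e=circle(c,(.565,.28),.048,.022);print("small lid on mat",X,r,e,dot(c,X))
W=world(c);d=np.hypot(W[...,0]-.565,W[...,1]-.28)
for lo,hi in((.028,.044),(.05,.072),(.08,.11)):
    z=W[...,2][(d>lo)&(d<hi)&(W[...,2]<.1)];print(lo,np.percentile(z,[10,50,90]).round(4))
print(manip.get_obs()["ee_pos"])
```

```text
small lid on mat [0.56473645 0.28092348 0.04995021] 0.02134746455204253 0.0004407479893398771 [0.56540673 0.28028649 0.04995021]
0.028 [0.019  0.0199 0.0209]
0.05 [0.005 0.006 0.007]
0.08 [-0.001 -0.     0.001]
[0.56535836 0.27936252 0.25013047]
```

View pics/w5.png

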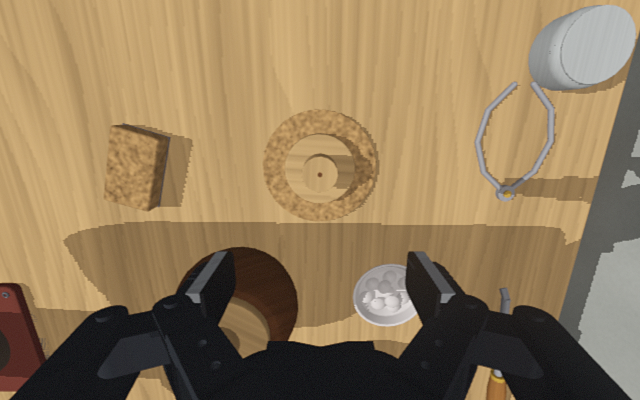

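The picture shows the small lid flat on the mat at (320,175), and the heights there read true. So the lid did start about 3 mm below the text's height, and I'll recheck the bowl's rim height.

Run:
```python
from h import *
b=dict(np.load("pics/w4.npz"));W=world(b);d=np.hypot(W[...,0]-.6069,W[...,1]+.075)
for r in range(38,64,2):
    z=W[...,2][(abs(d-r/1000)<.001)&(W[...,2]<.13)];print(r,len(z),np.percentile(z,[10,50,90]).round(4))
print(np.histogram(W[...,2][(d>.043)&(d<.053)],bins=np.arange(.085,.106,.001)))
```

```text
38 175 [0.0131 0.0142 0.0153]
40 191 [0.0137 0.0152 0.0165]
42 181 [0.0154 0.0169 0.0182]
44 304 [0.0175 0.0195 0.0979]
46 583 [0.0199 0.0975 0.0987]
48 609 [0.022  0.0975 0.0988]
50 594 [0.0238 0.0976 0.0988]
52 614 [0.0258 0.0975 0.0986]
54 610 [0.0279 0.0966 0.0981]
56 622 [0.031  0.0944 0.0964]
58 595 [0.0367 0.092  0.0941]
60 558 [0.0421 0.0893 0.0919]
62 376 [0.0835 0.0862 0.0883]
(array([  0,   0,   0,   0,   0,   0,   0,   0,   0,   2,  11, 180, 753,
       718, 119,   2,   0,   0,   0,   0]), array([0.085, 0.086, 0.087, 0.088, 0.089, 0.09 , 0.091, 0.092, 0.093,
       0.094, 0.095, 0.096, 0.097, 0.098, 0.099, 0.1  , 0.101, 0.102,
       0.103, 0.104, 0.105]))
```

Run:
```python
from h import *
for f,xy in(("w1",(.607,-.0746)),("w3",(.4535,.103)),("w4",(.607,-.075)),("w5",(.565,.28))):
    c=dict(np.load(f"pics/{f}.npz"));W=world(c);d=np.hypot(W[...,0]-xy[0],W[...,1]-xy[1]);z=W[...,2]
    print(f,"table",np.median(z[(d>.1)&(abs(z)<.02)]).round(4),c["T"][:3,3].round(4))
    for lo,hi in((0,.018),(.027,.042),(.049,.053),(.064,.068)):
        s=(d>lo)&(d<hi)&(z<.2);print("  ",lo,np.nanmedian(z[s]).round(4), [np.nanmedian(z[s&k]).round(4) for k in(W[...,0]>xy[0]+.7*hi,W[...,0]<xy[0]-.7*hi,W[...,1]>xy[1]+.7*hi,W[...,1]<xy[1]-.7*hi)])
```

```text
w1 table 0.0002 [0.6076 0.     0.4845]
   0 0.1388 [np.float64(0.1386), np.float64(0.1388), np.float64(0.1389), np.float64(0.1384)]
   0.027 0.1087 [np.float64(0.1084), np.float64(0.1091), np.float64(0.1092), np.float64(0.1082)]
   0.049 0.0979 [np.float64(0.0979), np.float64(0.0981), np.float64(0.0978), np.float64(0.098)]
   0.064 0.0786 [np.float64(0.0785), np.float64(0.0795), np.float64(0.0772), np.float64(0.0812)]
w3 table 0.0002 [0.4537 0.1739 0.4976]
   0 0.1534 [np.float64(0.1531), np.float64(0.1535), np.float64(0.1534), np.float64(0.1533)]
   0.027 0.1233 [np.float64(0.1227), np.float64(0.1239), np.float64(0.1234), np.float64(0.1232)]
   0.049 0.1232 [np.float64(0.122), np.float64(0.124), np.float64(0.1233), np.float64(0.1231)]
   0.064 0.1064 [np.float64(0.1078), np.float64(0.105), np.float64(0.1059), np.float64(0.1068)]
w4 table 0.0001 [6.071e-01 1.000e-04 4.414e-01]
   0 0.014 [np.float64(0.014), np.float64(0.0135), np.float64(0.014), np.float64(0.0142)]
   0.027 0.0142 [np.float64(0.0144), np.float64(0.0145), np.float64(0.0142), np.float64(0.0144)]
   0.049 0.0976 [np.float64(0.0976), np.float64(0.0975), np.float64(0.0979), np.float64(0.0969)]
   0.064 0.079 [np.float64(0.079), np.float64(0.0794), np.float64(0.0778), np.float64(0.0815)]
w5 table 0.0001 [0.5661 0.3528 0.3926]
   0 0.05 [np.float64(0.0501), np.float64(0.0502), np.float64(0.05), np.float64(0.0501)]
   0.027 0.02 [np.float64(0.0199), np.float64(0.0201), np.float64(0.0199), np.float64(0.02)]
   0.049 0.006 [np.float64(0.006), np.float64(0.0061), np.float64(0.0058), np.float64(0.006)]
   0.064 0.006 [np.float64(0.006), np.float64(0.0061), np.float64(0.0059), np.float64(0.0061)]
```

The lids sit about 3 mm below the nominal rim plane (base 0.1093 for the middle lid), so each placing must go down until it feels contact. Next the middle lid goes to the middle bowl.

```bash
sed -i 's/base+off-.004/base+off-.009/' h.py
python3 - <<'E'
from h import *
manip.line_to([.565,.28,.28]);manip.move_ptp([.4534,.1033,.25],R)
off=pick((.4534,.1033),.1093)
c=manip.read_camera("wrist");z=manip.get_obs()["ee_pos"];X=np.array([z[0],z[1],z[2]-off+.044]);print("held dot",dot(c,X)-X)
place((.6068,-.0748),.098,off)
c=look((.6068,-.0748,.139));np.savez("pics/w6.npz",**c);cv2.imwrite("pics/w6.png",c["pixels"])
X,r,e=circle(c,(.6068,-.0748),.139,.022);print("mid lid",X,r,e,dot(c,X))
W=world(c);d=np.hypot(W[...,0]-X[0],W[...,1]-X[1]);z=W[...,2]
s=(d>.027)&(d<.05)&(z<.2);print([np.nanmedian(z[s&k]).round(4) for k in(W[...,0]>X[0]+.03,W[...,0]<X[0]-.03,W[...,1]>X[1]+.03,W[...,1]<X[1]-.03)])
b=look((.4534,.1033,.112));np.savez("pics/w7.npz",**b)
for t in(.0015,.0025):print("large rim",circle(b,(.4534,.1033),.112,.062,t))
l=look((.462,-.2785,.126));np.savez("pics/w8.npz",**l)
X,r,e=circle(l,(.462,-.2785),.126,.022);print("large lid",X,r,e,dot(l,X))
W=world(l);d=np.hypot(W[...,0]-X[0],W[...,1]-X[1]);z=W[...,2];print("disc top",np.nanmedian(z[(d>.027)&(d<.055)&(z<.2)]),manip.get_obs()["time"])
E
```

```text
grip False [0.4538 0.1033 0.1242] 0.5012476317823472 40.49926042556763 22.825
up 0.5014305894381202 40.72610914707184 [ 0.93 -0.39 -0.94]Traceback (most recent call last):
  File "<stdin>", line 4, in <module>
TypeError: unsupported operand type(s) for -: 'NoneType' and 'float'
```

Run:
```python
from h import *
place((.6068,-.0748),.098,.0149)
c=look((.6068,-.0748,.139));np.savez("pics/w6.npz",**c);cv2.imwrite("pics/w6.png",c["pixels"])
X,r,e=circle(c,(.6068,-.0748),.139,.022);print("mid lid",X,r,e,dot(c,X))
W=world(c);d=np.hypot(W[...,0]-X[0],W[...,1]-X[1]);z=W[...,2]
s=(d>.027)&(d<.05)&(z<.2);print([np.nanmedian(z[s&k]).round(4) for k in(W[...,0]>X[0]+.03,W[...,0]<X[0]-.03,W[...,1]>X[1]+.03,W[...,1]<X[1]-.03)])
b=look((.4534,.1033,.112));np.savez("pics/w7.npz",**b)
for t in(.0015,.0025):print("large rim",circle(b,(.4534,.1033),.112,.062,t))
l=look((.462,-.2785,.126));np.savez("pics/w8.npz",**l)
X,r,e=circle(l,(.462,-.2785),.126,.022);print("large lid",X,r,e,dot(l,X))
W=world(l);d=np.hypot(W[...,0]-X[0],W[...,1]-X[1]);z=W[...,2];print("disc top",np.nanmedian(z[(d>.027)&(d<.055)&(z<.2)]),manip.get_obs()["time"])
```

```text
down True [ 0.6068 -0.0748  0.1133] base 0.0984 [-1.41 -0.58  4.75]
t 29.2
mid lid [ 0.60639236 -0.07424111  0.14185804] 0.02138697293929539 0.000358916895161705 [ 0.60704277 -0.07498823  0.14185804]
[np.float64(0.1119), np.float64(0.112), np.float64(0.1119), np.float64(0.112)]
large rim (array([0.45473767, 0.10296918, 0.11185053]), np.float64(0.06189468608652937), np.float64(0.000706126180940457))
large rim (array([0.45471968, 0.10315258, 0.11174347]), np.float64(0.06270722861878797), np.float64(0.0005392467478062511))
large lid [ 0.45875733 -0.27909837  0.12789996] 0.021329069288761753 0.0003976029961204487 [ 0.45918975 -0.27964339  0.12789996]
disc top 0.09793247968563965 33.2667
```

View pics/w6.png

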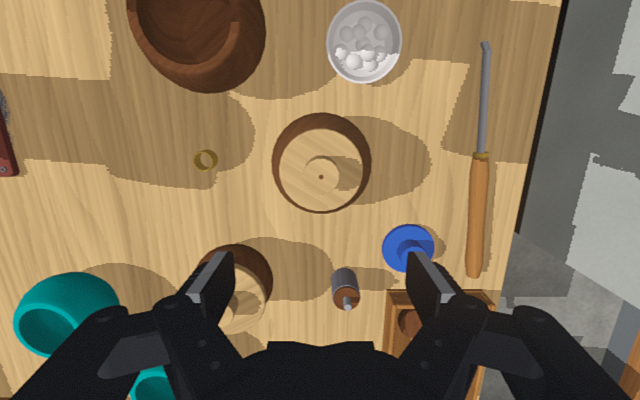

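The picture shows the middle lid at (321,177), flat at 0.112 m all round and centred on the middle bowl to within 1 mm. Next the large lid goes to the large bowl.

Run:
```python
from h import *
manip.move_ptp([.459,-.2795,.25],R)
off=pick((.459,-.2795),.084)
place((.4547,.1031),.112,off)
c=look((.4547,.1031,.156));np.savez("pics/w9.npz",**c);cv2.imwrite("pics/w9.png",c["pixels"])
X,r,e=circle(c,(.4547,.1031),.156,.022);print("large lid",X,r,e,dot(c,X))
W=world(c);d=np.hypot(W[...,0]-X[0],W[...,1]-X[1]);z=W[...,2]
s=(d>.027)&(d<.055)&(z<.2);print([np.nanmedian(z[s&k]).round(4) for k in(W[...,0]>X[0]+.03,W[...,0]<X[0]-.03,W[...,1]>X[1]+.03,W[...,1]<X[1]-.03)])
b=look((.459,-.2795,.084));np.savez("pics/w10.npz",**b)
for t in(.0015,.0025):print("small rim",circle(b,(.459,-.2795),.084,.046,t))
print(manip.get_obs()["time"])
```

```text
grip False [ 0.4593 -0.2797  0.099 ] 0.5014809544405275 40.45117735862732 36.25
up 0.5039921678098042 40.7231605052948 [ 0.26  0.11 -2.11]
down True [0.4546 0.1031 0.1269] base 0.112 [-0.99 -0.47  4.41]
t 43.375
large lid [0.45447245 0.10365661 0.15591722] 0.02120939627807231 0.0003898034612387252 [0.4549062  0.10311317 0.15591722]
[np.float64(0.1259), np.float64(0.126), np.float64(0.1259), np.float64(0.126)]
small rim (array([ 0.45829054, -0.2780625 ,  0.08381253]), np.float64(0.04647318406857631), np.float64(0.0007284254666427098))
small rim (array([ 0.45831892, -0.27792912,  0.08368197]), np.float64(0.04738153026308245), np.float64(0.0007279234591087657))
46.1917
```

View pics/w9.png

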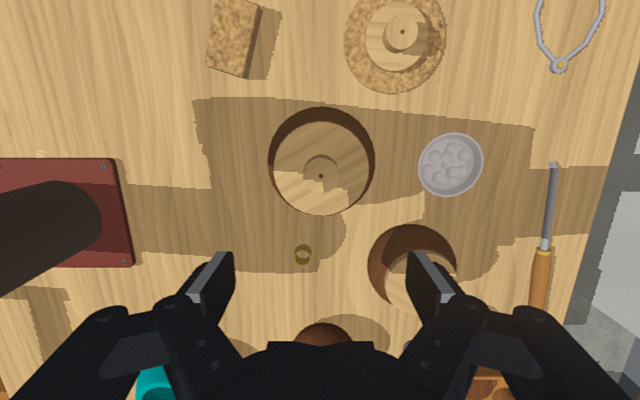

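The picture shows the large lid at (321,176), flat at 0.126 m and centred on the large bowl. Last, the small lid goes from the mat to the small bowl.

Run:
```python
from h import *
manip.line_to([.459,-.2795,.3],feed=.2);manip.move_ptp([.5652,.2804,.25],R)
off=pick((.5652,.2804),.006)
place((.4584,-.2782),.084,off)
c=look((.4584,-.2782,.128));np.savez("pics/w11.npz",**c);cv2.imwrite("pics/w11.png",c["pixels"])
X,r,e=circle(c,(.4584,-.2782),.128,.022);print("small lid",X,r,e,dot(c,X))
W=world(c);d=np.hypot(W[...,0]-X[0],W[...,1]-X[1]);z=W[...,2]
s=(d>.027)&(d<.043)&(z<.2);print([np.nanmedian(z[s&k]).round(4) for k in(W[...,0]>X[0]+.025,W[...,0]<X[0]-.025,W[...,1]>X[1]+.025,W[...,1]<X[1]-.025)])
manip.move_ptp([.263,.567,.34],[180,0,155])
t=manip.read_camera("top");s=manip.read_camera("scene");cv2.imwrite("pics/end.png",s["pixels"]);cv2.imwrite("pics/endtop.png",t["pixels"])
print(manip.get_obs()["time"])
```

```text
grip False [0.5657 0.2805 0.0211] 0.5073849042443264 41.1713433265686 51.6
up 0.5024084152960602 40.80634653568268 [-0.06  0.29 -1.05]
down True [ 0.4584 -0.2782  0.0989] base 0.0838 [0.73 1.04 5.66]
t 60.4083
small lid [ 0.45820058 -0.27775325  0.1279127 ] 0.02129251769470258 0.00037811928886712657 [ 0.45875131 -0.2783676   0.1279127 ]
[np.float64(0.0979), np.float64(0.098), np.float64(0.0979), np.float64(0.0979)]
64.5667
```

View pics/w11.png

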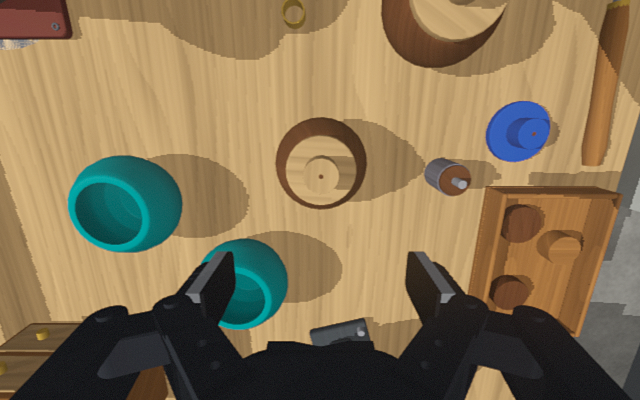

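View pics/end.png

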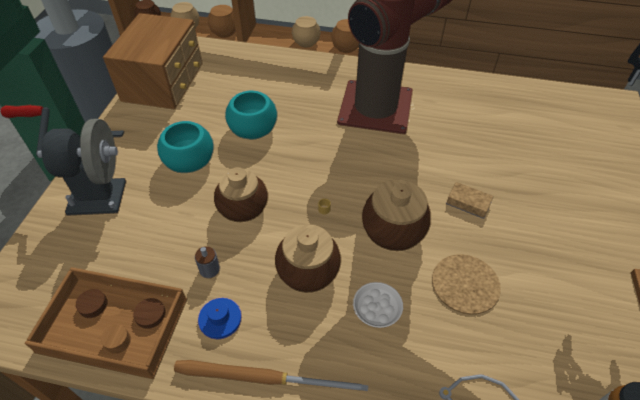

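The small lid is at (321,177), flat and centred on the small bowl. The final scene shows matching lids at (240,186), (308,245) and (400,200). The mat at (466,284) is empty and the bystanders haven't moved.

```bash
python3 -c "
from plant import manip
print(manip.sign_off())"
```

```text
the job is handed in; nothing more can be done
None
```

The job is handed in at about 65 s: all three lids are on their matching bowls, measured flat at rim height and centred to about 1 mm. The mat is empty again and nothing else was moved.

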